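# Gang a row of lug blocks in the brazing jig

### The job

Push the loose row of five lug blocks along the jig as one, from its rear block and without lifting, turning out or scattering any, into the bay between the rails until the whole row is tight and pressed firmly against the magnetic stop's screw; hold the press for about a second, and take care not to shift the stop. Then swing the bar round behind the row until it bears lightly on the rear block, and let go, leaving the other things where they are.

Things in the scene. Friction and masses are not known exactly. Their poses are not given: they have to be found in the camera images.
- jig: Ganging jig, fixed: a flat grey-painted steel bed 180 mm wide (its x), 450 mm long (its y, from -240 to +210 mm), 10 mm thick. Origin: on the table, on the bay's centre line (x = 0). The row is pushed along +y into the bay between two steel rails, closed at its far end by the magnetic stop. A row that is home sticks out with its rear block.
- mouth (a point): On the bed in the middle of the bay's mouth, where the straight rails begin, 30 mm in +y from the jig's origin; axes as the jig's. The rails stand 44 mm apart and 25 mm above the bed; flared lead-ins reach 30 mm in -y from here, opening to about 70 mm.
- stop: Dark steel magnetic stop, 38 mm wide, with a black knob on top, between the rails at the bay's far end. Origin: foot of its front face (towards the row), 10 mm above the table. The row meets the round head (20 mm across) of its adjusting screw, which stands out of that face by anything from 5 to 20 mm, as last set. Only a magnet holds the stop: over about 18 N it slides away in +y.
- block1: Drilled steel lug block: 40 mm wide (its x), about 30 mm long along the row (its y; hand-sawn, anything from 28.5 to 31.5 mm), 25 mm high, about 0.2 kg. Origin: centre of its underside, on the bed. The front block of the row, nearest the mouth.
- block2: Drilled steel lug block: 40 mm wide (its x), about 30 mm long along the row (its y; hand-sawn, anything from 28.5 to 31.5 mm), 25 mm high, about 0.2 kg. Origin: centre of its underside, on the bed. Second in the row.
- block3: Drilled steel lug block: 40 mm wide (its x), about 30 mm long along the row (its y; hand-sawn, anything from 28.5 to 31.5 mm), 25 mm high, about 0.2 kg. Origin: centre of its underside, on the bed. Third in the row.
- block4: Drilled steel lug block: 40 mm wide (its x), about 30 mm long along the row (its y; hand-sawn, anything from 28.5 to 31.5 mm), 25 mm high, about 0.2 kg. Origin: centre of its underside, on the bed. Fourth in the row.
- block5: Drilled steel lug block: 40 mm wide (its x), about 30 mm long along the row (its y; hand-sawn, anything from 28.5 to 31.5 mm), 25 mm high, about 0.2 kg. Origin: centre of its underside, on the bed. The rear block, farthest from the mouth. The row starts loose on the bed, with gaps of a few mm, not quite straight; the five slide together at some 3 to 12 N.
- pivot (a point): Centre of the swing bar's vertical pivot, on the jig's +x side, 10 mm above the table.
- pin (a point): Half-way up the round steel handle pin, 12 mm across, that stands on the swing bar 70 mm from the pivot; the pin reaches 71 mm above the table and its middle (this point) lies 50 mm above it.
- tip (a point): Front edge of the swing bar's free end, 80 mm from the pivot, half-way up the bar: the edge that comes to bear on the rear block.
- bar (a joint): Steel swing bar, 10 mm thick, 12 mm high, its underside 8 mm above the bed. Angle in rad: 0 points along the jig's -y, beside the row (it starts about there, open), growing clockwise from above; 1.571 is square across the bed behind the row, and it meets the rear block of a row that is home a little past that, by about 1.85 at most. Moves with 1 to 2 N at the pin, stays where left.
- spare: Spare lug block, like those in the row, lying on the bed beside a rail. Not part of the job. Origin: centre of its underside.
- tube: Brass square-tube stub, 30 x 30 mm, 62 mm tall, standing on the bed beside the other rail. Not part of the job. Origin: centre of its foot.
- hammer: Hammer lying on the table. Not part of the job.
- brush: Hand brush lying on the table. Not part of the job.
- torch: Brass brazing torch lying on the table. Not part of the job.
- clamp: C-clamp lying on the table. Not part of the job.
- tin: Flux tin, 64 mm across and 75 mm tall. Not part of the job.
Mind the look-alikes: they are no part of the job. Leave any turquoise look-alike of the block4 alone.

How it is judged:
By the outcome, as a careful person would: the job done as asked, in the order asked, and still so for the second after the job is handed in, with the robot touching nothing.
It also fails if it takes over 72 s, if anything falls off the work surface, if the arm or the gripper's body presses on something with over 40 N, if the wrist force passes 120 N, or if a joint passes its speed limit or range.

### The arm

A 7-joint arm with a two-finger parallel gripper is mounted at the origin on the work surface. World frame = base frame: x ahead of the robot, y to its left, z up, the work surface at z = 0. Lengths are in m, angles in rad, forces in N, time in s.
With the tool pointing down it reaches from about 0.425 to 0.925 m from the base axis. Payload 6.8 kg.
Tool frame: the origin (TCP) lies midway between the tips of the shut fingers; the grasp point (between the pads) lies 19 mm behind it; x points along the fingers, y is the direction in which the jaws open and shut, and the axes are right-handed (so a half turn about x gives the same grasp; the last joint's range is limited). The gripper opens to 85 mm and grips with 20 to 120 N. Pads are 22 mm wide; open, the fingers measure 114 mm over their backs; the gripper's body (76 mm by 85 mm) begins 54 mm behind the grasp point. The pads swing forward as they close: fully open they stand 13 mm farther back than shut.
Start: joints at [-1.239, 0.477, 0.022, 1.555, -0.011, 1.109, -0.083], TCP at [0.287, 0.611, 0.231] pointing down, gripper open.
Joint ranges: [-2.96, 2.96], [-0.34, 2.1], [-1.41, 1.46], [0.24, 2.44], [-1.37, 4.51], [0.17, 1.92], [-2.96, 2.96]. Speed limits (rad/s): [2.39, 2.39, 3.14, 3.14, 3.14, 3.14, 3.14].

### API

Orientations are given as a rotation vector (axis times angle).
In Python, from bench import r, viewer, nets gives the robot as it stands.
- The arm moves only by the shell command python3 -m pendant 'ROWS' [FORCE]. ROWS is JSON, one flat list of numbers, 5 for each row, row after row: the finger opening in mm, from 0 to 85.4, then the shift along the tool's x, y, z in mm, then the turn about the tool's x in rad. A call has 1 to 20 rows; each row shifts and turns the commanded pose from where the row before left it, along the tool's axes as they then stand; what a row does not reach is not made up. A row lasts 1/8 s, in which the tool goes at most 62.5 mm and 10.7 degrees, less where a joint would pass 70% of its speed; a pose out of reach is approached as far as the arm can. A call with a gripper value outside its range is refused whole. The fingers move at their own pace and stop on an object; FORCE is the grip in N (left out, the last holds). Time passes only in rows, so rows that do not move let the fingers close. It gives the time, the measured TCP pose, the force and the opening at its end, in the units of the state.
- r.get_obs(): the state, without advancing time (a new reading comes with each control period).
- viewer.grab_frame(name): name is "scene" or "top" or "wrist"; returns (picture, depth): 384x512x3 uint8, red, green, blue; 384x512 float32, m along the optical axis (not along the pixel's ray), 0 where there is no reading.
- viewer.calibration(name): a dict with "mtx" (3x3 intrinsics, pixels), "world_to_cam" (4x4, takes a point from world to camera coordinates). Camera axes: x right, y up, looking along -z (the intrinsics and any distortion apply to the point x, -y, -z); pixel columns grow to the right and rows downward; lengths in m; the calibration is good to about 2 mm. A picture is of the moment at which its call begins: read the wrist's pose just before it. calibration takes no time and is no camera call; for the wrist camera it gives the pose at the moment of the call.
- r.hand_in(): hands the job in, once; it reports no verdict.
Trained networks look in the newest picture that a camera, given by its name, has taken for a name from the list of things; names that differ only in an ending like _2 or _b are one class to them, and where a whole thing is asked for, a point or a joint stands for the part that bears it (a point fixed in the world has none). Each returns a list of dicts, best first, with "score" (0 to 1); they miss things now and then, are a little off and sometimes report something else, mostly with a low value. They report only what shows in the picture. A call takes as long as a camera call. They do not tell look-alikes from the thing itself.
- nets.look_for(name, camera): "location" ([x, y, z] in m, in world coordinates, good to about 4 mm: the middle of the surface that is visible of it).
- nets.silhouettes(name, camera): "mask" (384x512 bool, what is visible of it).
The state is a dict: "clock": time; "joints": joint angles; "qvel": joint speeds; "tau": joint torques, N m; "tcp_pos": TCP position; "orientation": TCP orientation; "contact_force": force on the tool from outside, world axes, zero at the start; "moment": the same for the moment, N m; "grip_width": finger opening in m.
Only numpy, scipy, OpenCV 4.12 (cv2) and the standard library are available. Lean on these libraries where they do the work, as an engineer would, in place of code of your own. Each camera call takes 0.05 s, during which the arm holds its last target. There are 200 camera calls.

## Working session

There is one attempt and no reset: what is moved stays moved. The work goes in short steps, Python scripts to look and compute and a shell command to move; the robot and the scene stay as the last step left them, time stands still between calls to the robot, and variables do not carry over. Pictures are saved under pics/ and viewed, about 8 in all and at most 12, crops included, and the job is handed in when it is done.

```bash
mkdir -p pics; ls
python3 - <<'E'
from bench import r, viewer, nets
import cv2, numpy as np
o=r.get_obs(); print({k:np.round(v,3).tolist() for k,v in o.items()})
for c in ["top","scene"]:
    im,d=viewer.grab_frame(c); cv2.imwrite(f"pics/{c}0.png",im[:,:,::-1]); np.save(f"pics/{c}0d.npy",d)
    k=viewer.calibration(c); print(c,np.round(k["mtx"],1).tolist(),np.round(k["world_to_cam"],3).tolist())
    if c=="top":
        for n in ["block1","stop","pin","tip","pivot","spare","tube","jig"]:
            print(n,[(np.round(x["location"],3).tolist(),round(x["score"],2)) for x in nets.look_for(n,c)])
E
```

```text
pics
{'clock': 0.0, 'joints': [-1.239, 0.478, 0.022, 1.556, -0.012, 1.109, -0.083], 'qvel': [0.001, -0.001, 0.001, -0.001, -0.001, 0.0, -0.0], 'tau': [0.0, -59.645, 1.609, -28.119, 0.013, 0.009, -0.0], 'tcp_pos': [0.287, 0.61, 0.23], 'orientation': [0.343, 1.543, -0.346], 'contact_force': [0.156, -0.49, 0.196], 'moment': [0.003, 0.036, -0.045], 'grip_width': 0.085}
top [[368.6, 0.0, 252.9], [0.0, 368.6, 188.9], [0.0, 0.0, 1.0]] [[-0.01, -1.0, -0.0, -0.008], [0.995, -0.01, 0.099, -0.6], [-0.099, 0.001, 0.995, -1.26], [0.0, 0.0, 0.0, 1.0]]
block1 [([0.582, -0.106, 0.035], 0.66), ([0.718, -0.349, 0.027], 0.6), ([0.58, -0.073, 0.036], 0.57), ([0.586, -0.18, 0.033], 0.48), ([0.58, -0.142, 0.035], 0.43)]
stop [([0.763, 0.146, 0.071], 0.41), ([0.564, 0.122, 0.037], 0.4)]
pin [([0.64, -0.098, 0.033], 0.44)]
tip [([0.648, -0.1, 0.031], 0.58)]
pivot [([0.569, -0.042, 0.01], 0.93)]
spare [([0.63, 0.053, 0.034], 0.55)]
tube [([0.506, 0.065, 0.074], 0.46), ([0.57, -0.044, 0.011], 0.46)]
jig []
scene [[395.6, 0.0, 252.3], [0.0, 395.6, 190.3], [0.0, 0.0, 1.0]] [[0.048, 0.999, 0.002, -0.021], [-0.801, 0.037, 0.597, 0.437], [0.597, -0.03, 0.802, -1.61], [0.0, 0.0, 0.0, 1.0]]
```

Run:
```python
import cv2
a=cv2.imread("pics/top0.png"); 
cv2.imwrite("pics/top0c.png",cv2.resize(a[110:300,130:400],None,fx=2.9,fy=2.9,interpolation=cv2.INTER_CUBIC))
```

```text
(no output)
```

View pics/top0.png

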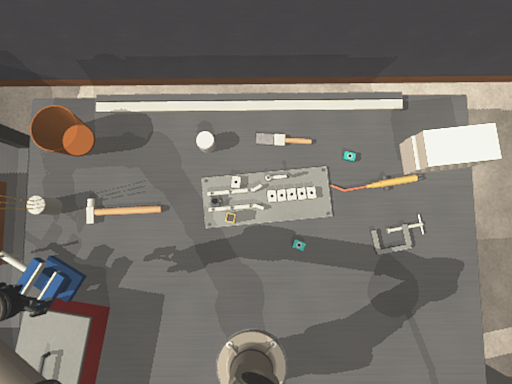

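View pics/top0c.png

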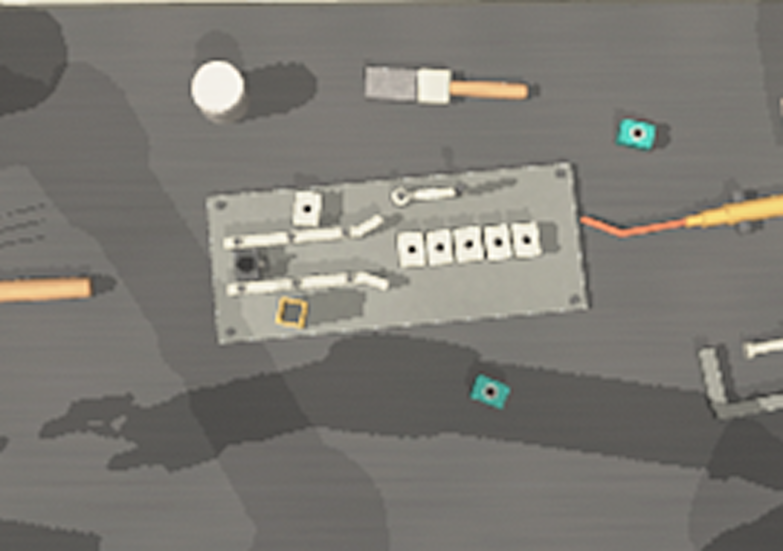

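The crops show the row of five white blocks at (412–527, 240) in the crop. The pivot is at (402, 197) with its bar pointing right, and the stop with its black knob is at (245, 264). The turquoise look-alikes at (490, 391) and (637, 133) lie off the jig, as does the spare at (307, 210), so they stay out of it. Next I'll fit the jig frame.

```bash
cat > h.py <<'E'
import numpy as np, cv2
from scipy.spatial.transform import Rotation as R
from bench import r, viewer, nets
def ray(k,uv,z):
    """pixels -> world points on plane z"""
    T=np.linalg.inv(k["world_to_cam"]); uv=np.atleast_2d(np.asarray(uv,float))
    p=np.c_[uv,np.ones(len(uv))]@np.linalg.inv(k["mtx"]).T*[1,-1,-1]
    d=p@T[:3,:3].T; c=T[:3,3]
    return c+d*((z-c[2])/d[:,2])[:,None]
def proj(k,P):
    P=np.atleast_2d(P); q=(np.c_[P,np.ones(len(P))]@k["world_to_cam"].T)[:,:3]*[1,-1,-1]
    q=q@k["mtx"].T; return q[:,:2]/q[:,2:]
def st():
    o=r.get_obs(); M=R.from_rotvec(o["orientation"]).as_matrix()
    print("t",round(o["clock"],2),"tcp",np.round(np.array(o["tcp_pos"])*1e3,1),"F",np.round(o["contact_force"],1),"w",round(o["grip_width"]*1e3,1))
    return np.array(o["tcp_pos"]),M
def loc(p,O,a):  # world->jig mm
    c,s=np.cos(a),np.sin(a); d=(np.asarray(p)[...,:2]-O)*1e3
    return np.stack([d[...,0]*c+d[...,1]*s,-d[...,0]*s+d[...,1]*c],-1)
E
python3 - <<'E'
from h import *
p,M=st(); print(np.round(M,3))
k=viewer.calibration("wrist"); T=np.linalg.inv(k["world_to_cam"]); 
print("wristcam in tool",np.round(M.T@(T[:3,3]-p),3),"look in tool",np.round(M.T@-T[:3,2],3),"up",np.round(M.T@T[:3,1],3), k["mtx"][0])
k=viewer.calibration("top")
c=np.array([[207,197],[572,162],[590,308],[218,343]])/2.9+[130,110]
w=ray(k,c,.01)[:,:2]; print(np.round(w,3))
m=np.array([[90,210],[90,-240],[-90,-240],[-90,210]])/1e3
mc=w-w.mean(0); mm=m-m.mean(0)
a=np.arctan2((mm[:,0]*mc[:,1]-mm[:,1]*mc[:,0]).sum(),(mm*mc).sum())
Rt=np.array([[np.cos(a),-np.sin(a)],[np.sin(a),np.cos(a)]]); O=w.mean(0)-Rt@m.mean(0)
print("yaw",a,"O",O,"res",np.round(((Rt@m.T).T+O-w)*1e3,1))
for q in [(412,249),(440,246),(469,243),(498,241),(527,239)]:
    print(np.round(loc(ray(k,np.array(q)/2.9+[130,110],.035),O,a),1))
print("pivot",loc(ray(k,np.array((402,197))/2.9+[130,110],.03),O,a))
print("knob",loc(ray(k,np.array((245,264))/2.9+[130,110],.06),O,a))
E
```

```text
t 0.5 tcp [287.4 610.8 231.3] F [-1.5  0.2  0.7] w 85.7
[[-0.     0.426  0.905]
 [-0.     0.905 -0.426]
 [-1.    -0.     0.   ]]
wristcam in tool [-0.143 -0.002 -0.083] look in tool [0.946 0.001 0.325] up [ 0.325 -0.001 -0.946] [275.50003764   0.         253.35564157]
[[ 0.644  0.169]
 [ 0.683 -0.281]
 [ 0.503 -0.297]
 [ 0.465  0.155]]
yaw 0.08528335039638592 O [ 0.57227795 -0.04845746] res [[ 0.5 -0.7]
 [-0.3  0.7]
 [ 0.1  1.9]
 [-0.3 -1.9]]
[[  0.  -32.1]]
[[  0.4 -65.9]]
[[   0.7 -100.9]]
[[  -0.2 -135.8]]
[[  -1.1 -170.8]]
pivot [[ 64.31572089 -26.69917181]]
knob [[ -0.87731388 166.31135225]]
```

```bash
python3 -m pendant '[0,0,-20,38,0, 0,0,-20,38,0, 0,0,-20,38,0, 0,0,-20,38,0, 0,0,-20,38,0, 0,0,-20,38,0, 0,0,-20,38,0, 0,0,-20,38,0, 0,0,-20,38,0, 0,0,-20,38,0, 0,0,-20,38,0, 0,0,-20,38,0]' 40
python3 -m pendant '[0,0,0,0,0.13, 0,0,0,0,0.13, 0,0,0,0,0.13, 0,0,0,0,0.13, 0,0,0,0,0.13, 0,0,0,0,0.13, 0,0,0,0,0.13, 0,0,0,0,0.135, 0,0,0,0,0]'
cat >> h.py <<'E'
O=np.array([.57228,-.04846]); A=.0853
def goto(x,y,z):
    """shift in tool mm to reach jig x,y (mm), world z (mm); and turn to option A"""
    p,M=st(); c,s=np.cos(A),np.sin(A)
    t=np.r_[O+np.array([[c,-s],[s,c]])@[x/1e3,y/1e3],z/1e3]
    turn=np.arctan2(s,c)-np.arctan2(M[1,1],M[0,1])
    print("jig",np.round(loc(p,O,A),1),"tool shift",np.round(M.T@(t-p)*1e3,1),"turn",round(-turn,4))
E
python3 -c "
from h import *
goto(0,-190,200)"
```

```text
clock: 2.0
tcp_pos: [0.5986, 0.1984, 0.2315]
orientation: [0.345, 1.543, -0.345]
contact_force: [0.8, 0.7, 0.0]
grip_width: -0.0001
clock: 3.12
tcp_pos: [0.5978, 0.1997, 0.2313]
orientation: [1.145, 1.249, -1.145]
contact_force: [-0.1, 0.2, 0.0]
grip_width: 0.0001
t 3.12 tcp [597.8 199.7 231.3] F [-0.1  0.2  0. ] w 0.1
jig [ 46.5 245. ] tool shift [ 31.4 -47.5 434.9] turn 0.0021
```

```bash
python3 -m pendant '[0,8,-12,38,0, 0,8,-12,38,0, 0,8,-12,38,0, 0,8,-12,38,0, 0,0,0,0,0, 0,0,0,0,0]'
python3 -c "
from h import *
st(); k=viewer.calibration('wrist'); im,d=viewer.grab_frame('wrist'); np.savez('pics/w1.npz',im=im,d=d,W=k['world_to_cam'],K=k['mtx']); cv2.imwrite('pics/w1.png',im[:,:,::-1])
goto(0,-190,200)"
python3 -m pendant '[0,0,0,35,0, 0,0,0,35,0, 0,0,0,35,0, 0,0,0,35,0, 0,0,0,35,0, 0,0,0,35,0, 0,0,0,35,0, 0,0,0,35,0, 0,0,0,0,0, 0,0,0,0,0]'
python3 -c "
from h import *
goto(0,-210,100); k=viewer.calibration('wrist'); im,d=viewer.grab_frame('wrist'); np.savez('pics/w2.npz',im=im,d=d,W=k['world_to_cam'],K=k['mtx']); cv2.imwrite('pics/w2.png',im[:,:,::-1])
for n in ['block1','pin','tip']:
    print(n,[(np.round(loc(x['location'],O,A),1).tolist(),round(x['location'][2],3),round(x['score'],2)) for x in nets.look_for(n,'wrist')])
a=cv2.imread('pics/w1.png'); cv2.imwrite('pics/w12.png',np.vstack([a,cv2.imread('pics/w2.png')])[:, :])
"
```

```text
clock: 3.88
tcp_pos: [0.5634, 0.0447, 0.1995]
orientation: [1.145, 1.25, -1.143]
contact_force: [0.5, 0.1, -0.9]
grip_width: -0.0002
t 3.88 tcp [563.4  44.7 199.5] F [ 0.5  0.1 -0.9] w -0.2
t 3.92 tcp [563.5  45.3 199.6] F [-0.3  0.2  0.3] w -0.4
jig [-0.8 94.2] tool shift [ -0.7  -0.3 284.2] turn 0.0036
clock: 5.18
tcp_pos: [0.5879, -0.2332, 0.199]
orientation: [1.144, 1.251, -1.143]
contact_force: [-0.5, 0.1, 0.6]
grip_width: 0.0001
t 5.17 tcp [ 587.9 -233.2  199. ] F [-0.5  0.1  0.6] w 0.1
jig [  -0.2 -185.4] tool shift [99.   0.1 24.7] turn 0.0033
block1 [([0.4, -65.0], 0.037, 0.97), ([-165.4, -108.7], 0.028, 0.88), ([119.2, -317.1], 0.019, 0.77), ([2.0, -27.6], 0.037, 0.68), ([5.0, -96.5], 0.037, 0.68), ([4.8, -168.7], 0.037, 0.59)]
pin [([68.2, -58.1], 0.03, 0.71), ([200.1, -66.9], 0.018, 0.58)]
tip [([63.0, -58.5], 0.03, 0.94)]
```

View pics/w2.png

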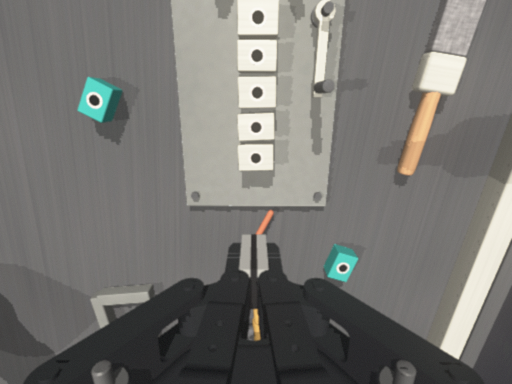

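View pics/w1.png

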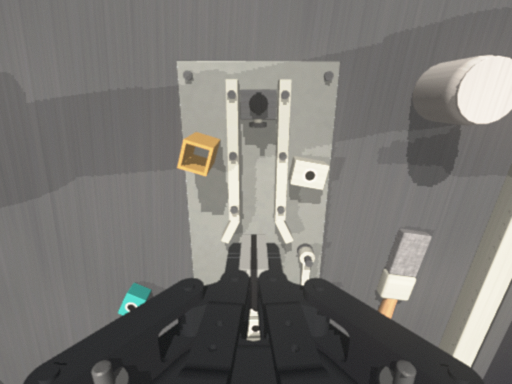

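Run:
```python
from h import *
def K(f):
    z=np.load(f); return dict(mtx=z["K"],world_to_cam=z["W"])
k1,k2=K("pics/w1.npz"),K("pics/w2.npz")
P=lambda k,uv,z:np.round(loc(ray(k,uv,z),O,A),1).tolist()
print("w1 corners(+-90,210)",P(k1,[(178,62),(339,62)],.01))
print("rail inner tops",P(k1,[(238.5,85),(240.5,210),(278.5,85),(276.5,210)],.035))
print("flare ends inner?",P(k1,[(230,242),(292,240)],.035))
print("stop front top edge/screw",P(k1,[(258,120)],.035),P(k1,[(258,127)],.022),P(k1,[(258,103)],.06))
print("w2 corners(+-90,-240)",P(k2,[(187,207),(327,206)],.01))
print("block holes",P(k2,[(258,17),(257,56),(257,93),(256,127),(256,158)],.035))
print("rear face bl5 L,R top corners",P(k2,[(238.5,171),(273,171)],.01),P(k2,[(238,145),(273,145)],.035))
print("pivot",P(k2,[(325,10)],.03),"pin top",P(k2,[(326,87)],.071),P(k2,[(318,87)],.05))
a=np.load("pics/w2.npz"); d=a["d"]
print("depth near pin",np.round(d[80:95:2,314:336:2],3))
im=cv2.resize(a["im"][0:210,170:350,::-1],None,fx=2.8,fy=2.8,interpolation=cv2.INTER_CUBIC)
b=np.load("pics/w1.npz")["im"]; im2=cv2.resize(b[55:260,215:320,::-1],None,fx=2.8,fy=2.8,interpolation=cv2.INTER_CUBIC)
h=min(im.shape[0],im2.shape[0]); cv2.imwrite("pics/c12.png",np.hstack([im[:h],im2[:h]]))
```

```text
w1 corners(+-90,210) [[-84.3, 212.0], [92.6, 212.7]]
rail inner tops [[-16.9, 187.7], [-16.4, 46.8], [24.8, 187.9], [27.1, 47.0]]
flare ends inner? [[-30.1, 3.2], [47.8, 6.3]]
stop front top edge/screw [[3.7, 152.4]] [[4.0, 143.7]] [[3.1, 170.4]]
w2 corners(+-90,-240) [[-86.3, -238.4], [95.3, -236.2]]
block holes [[3.4, -29.7], [2.7, -63.9], [3.0, -99.0], [2.2, -133.9], [2.5, -168.2]]
rear face bl5 L,R top corners [[-18.8, -189.9], [24.0, -189.8]] [[-17.7, -153.6], [21.3, -153.4]]
pivot [[68.9, -22.3]] pin top [[66.0, -94.0]] [[63.3, -93.3]]
depth near pin [[0.292 0.288 0.29  0.288 0.29  0.257 0.252 0.252 0.252 0.252 0.308]
 [0.291 0.289 0.278 0.265 0.257 0.253 0.252 0.251 0.253 0.252 0.308]
 [0.291 0.28  0.272 0.261 0.254 0.253 0.252 0.251 0.252 0.253 0.252]
 [0.287 0.278 0.27  0.261 0.254 0.254 0.254 0.254 0.252 0.252 0.254]
 [0.287 0.279 0.271 0.261 0.256 0.254 0.253 0.254 0.253 0.253 0.311]
 [0.289 0.282 0.273 0.266 0.259 0.255 0.255 0.253 0.254 0.254 0.311]
 [0.293 0.289 0.281 0.274 0.266 0.262 0.256 0.255 0.312 0.312 0.311]
 [0.294 0.292 0.295 0.294 0.294 0.314 0.313 0.314 0.313 0.313 0.313]]
```

View pics/c12.png

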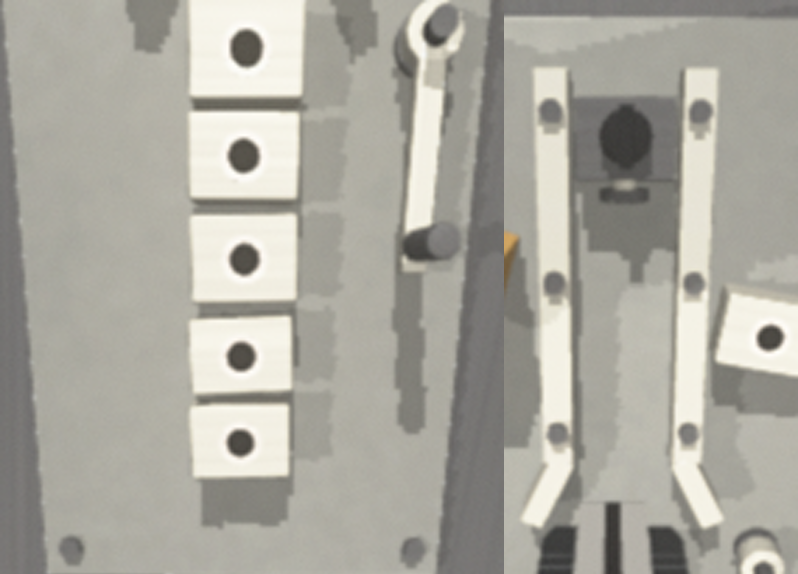

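```bash
python3 -m pendant '[0,10,1,13,0, 0,30,1,13,0, 0,40,1,0.7,0, 0,40,0,0,0.003, 0,20,0,0,0, 0,0,0,0,0, 0,0,0,0,0]'
python3 -c "
from h import *
goto(3,-212,18); k=viewer.calibration('wrist'); p,M=st(); print('tcp px',proj(k,p)); im,d=viewer.grab_frame('wrist'); np.savez('pics/w3.npz',im=im,d=d,W=k['world_to_cam'],K=k['mtx']); cv2.imwrite('pics/w3.png',cv2.resize(im[:260,150:360,::-1],None,fx=2.3,fy=2.3,interpolation=cv2.INTER_CUBIC))
"
```

```text
clock: 6.25
tcp_pos: [0.5933, -0.2622, 0.0607]
orientation: [1.148, 1.245, -1.147]
contact_force: [0.9, -0.1, 0.0]
grip_width: 0.0001
t 6.25 tcp [ 593.3 -262.2   60.7] F [ 0.9 -0.1  0. ] w 0.1
jig [   2.8 -214.7] tool shift [42.7  0.1 -2.8] turn -0.0025
t 6.25 tcp [ 593.3 -262.2   60.7] F [ 0.9 -0.1  0. ] w 0.1
tcp px [[253.85019503 244.94651806]]
```

View pics/w3.png

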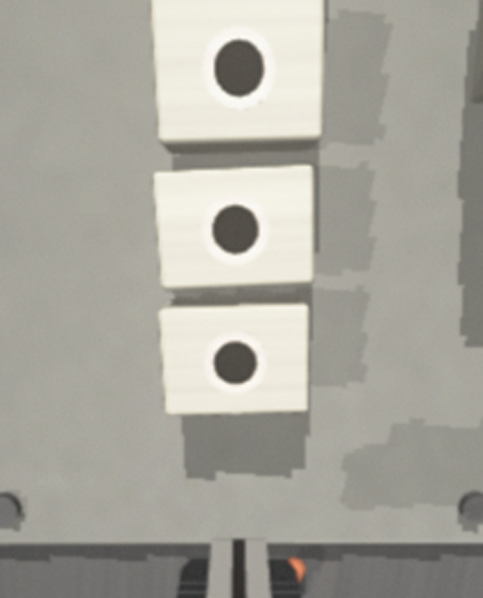

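```bash
python3 -m pendant '[14,12,0,0,0, 14,12,0,0,-0.002, 14,12,0,0,0, 14,6,0,0,0, 14,0,0,-4,0, 14,0,0,-4,0, 14,0,0,-3,0, 14,0,0,-3,0, 14,0,0,-3,0, 14,0,0,0,0]'
python3 -c "
from h import *
goto(3,-190,18)"
```

```text
clock: 7.55
tcp_pos: [0.591, -0.2441, 0.0173]
orientation: [1.146, 1.248, -1.146]
contact_force: [-0.7, 0.1, 0.5]
grip_width: 0.0139
t 7.55 tcp [ 591.  -244.1   17.3] F [-0.7  0.1  0.5] w 13.9
jig [   2.  -196.5] tool shift [-0.7  1.  -6.5] turn 0.0001
```

```bash
python3 -m pendant '[14,0,0.5,-3,0, 14,0,0.5,-3,0, 14,0,0,-3,0, 14,0,0,-3,0, 14,0,0,-3,0, 14,0,0,-3,0, 14,0,0,-3,0, 14,0,0,-3,0, 14,0,0,-3,0, 14,0,0,-3,0, 14,0,0,-3,0, 14,0,0,-3,0]'
python3 -c "
from h import *
goto(3,-100,18); k=viewer.calibration('wrist'); im,d=viewer.grab_frame('wrist'); np.savez('pics/w4.npz',im=im,d=d,W=k['world_to_cam'],K=k['mtx']); cv2.imwrite('pics/w4.png',cv2.resize(im[:260,150:360,::-1],None,fx=2.3,fy=2.3,interpolation=cv2.INTER_CUBIC))
"
```

```text
clock: 9.05
tcp_pos: [0.5889, -0.2093, 0.0174]
orientation: [1.146, 1.247, -1.147]
contact_force: [0.2, -5.1, -0.9]
grip_width: 0.0139
t 9.05 tcp [ 588.9 -209.3   17.4] F [ 0.2 -5.1 -0.9] w 13.9
jig [   2.8 -161.7] tool shift [ -0.7   0.1 -61.7] turn -0.0009
```

View pics/w4.png

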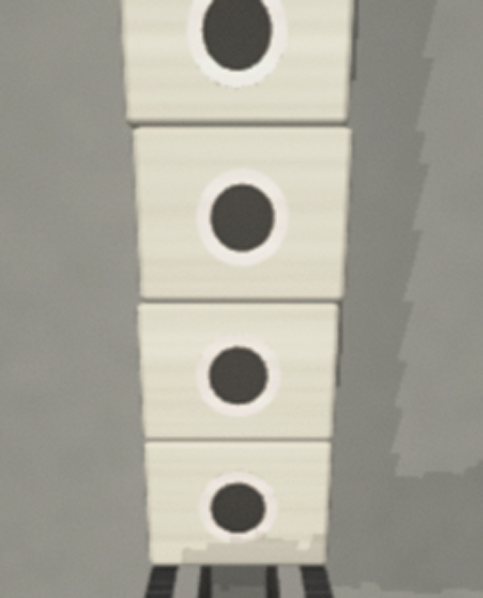

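```bash
python3 -m pendant '[14,0,0.1,-3,0, 14,0,0.1,-3,0, 14,0,0.1,-3,0, 14,0,0.1,-3,0, 14,0,0.1,-3,0, 14,0,0.1,-3,0, 14,0,0.1,-3,0, 14,0,0.1,-3,0, 14,0,0,-3,0.001, 14,0,0,-3,0, 14,0,0,-3,0, 14,0,0,-3,0, 14,0,0,-3,0, 14,0,0,-3,0, 14,0,0,-3,0, 14,0,0,-3,0, 14,0,0,-3,0]'
python3 -c "
from h import *
goto(4,-40,18); k=viewer.calibration('wrist'); im,d=viewer.grab_frame('wrist'); np.savez('pics/w5.npz',im=im,d=d,W=k['world_to_cam'],K=k['mtx']); cv2.imwrite('pics/w5.png',cv2.resize(im[:260,150:360,::-1],None,fx=2.3,fy=2.3,interpolation=cv2.INTER_CUBIC))
"
```

```text
clock: 11.22
tcp_pos: [0.5852, -0.1585, 0.0174]
orientation: [1.147, 1.246, -1.148]
contact_force: [1.1, -6.2, -1.5]
grip_width: 0.0144
t 11.22 tcp [ 585.2 -158.5   17.4] F [ 1.1 -6.2 -1.5] w 14.4
jig [   3.5 -110.7] tool shift [ -0.7   0.3 -70.7] turn -0.0021
```

View pics/w5.png

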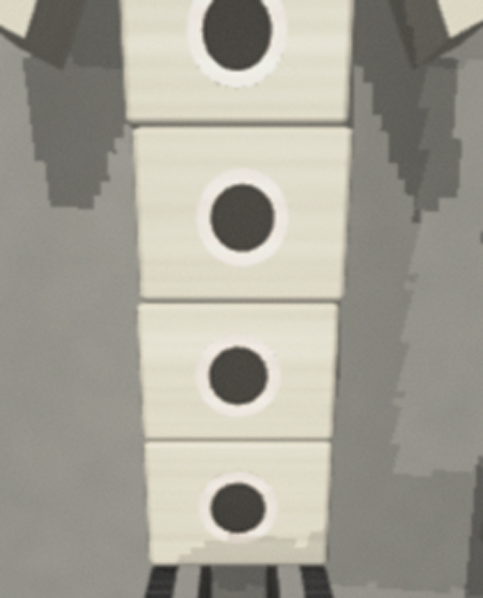

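```bash
python3 -m pendant '[14,0,0,-3,-0.001, 14,0,0,-3,0, 14,0,0,-3,0, 14,0,0,-3,0, 14,0,0,-3,0, 14,0,0,-3,0, 14,0,0,-3,0, 14,0,0,-3,0, 14,0,0,-3,0, 14,0,0,-3,0, 14,0,0,-3,0, 14,0,0,-3,0, 14,0,0,-3,0, 14,0,0,-3,0, 14,0,0,-3,0, 14,0,0,-3,0, 14,0,0,-3,0, 14,0,0,-3,0, 14,0,0,-3,0, 14,0,0,-3,0]'
python3 -c "
from h import *
goto(4,-40,18); k=viewer.calibration('wrist'); im,d=viewer.grab_frame('wrist'); np.savez('pics/w6.npz',im=im,d=d,W=k['world_to_cam'],K=k['mtx']); cv2.imwrite('pics/w6.png',im[:,:,::-1])
im,d=viewer.grab_frame('top'); k=viewer.calibration('top')
q=proj(k,np.r_[O+[0,.13],.035])[0].astype(int); print(q); cv2.imwrite('pics/t6.png',cv2.resize(im[150:250,190:300,::-1],None,fx=5,fy=5,interpolation=cv2.INTER_CUBIC))
"
```

```text
clock: 13.78
tcp_pos: [0.58, -0.0988, 0.0174]
orientation: [1.146, 1.247, -1.148]
contact_force: [0.4, -6.5, -2.1]
grip_width: 0.0142
t 13.78 tcp [580.  -98.8  17.4] F [ 0.4 -6.5 -2.1] w 14.2
jig [  3.4 -50.8] tool shift [ -0.6   0.5 -10.8] turn -0.0012
[225 197]
```

View pics/w6.png

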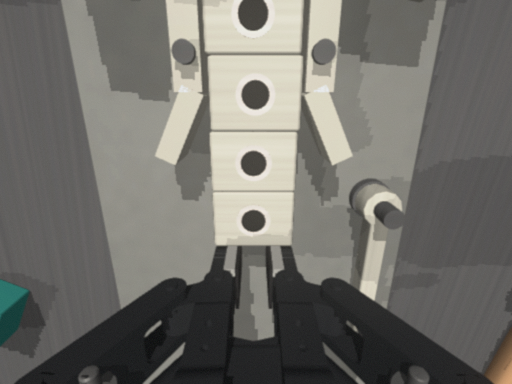

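```bash
python3 -m pendant '[14,0,0,-2,0, 14,0,0,-2,0, 14,0,0,-2,0, 14,0,0,-2,0, 14,0,0,-2,0, 14,0,0,-2,0, 14,0,0,-2,0, 14,0,0,-2,0, 14,0,0,-2,0, 14,0,0,-2,0]'
python3 -c "
from h import *
goto(4,-20,18); k=viewer.calibration('wrist'); z=np.load('pics/w6.npz'); k6=dict(mtx=z['K'],world_to_cam=z['W'])
print(loc(ray(k6,[(253,244.5),(252,191),(253,131),(255,53)],.035),O,A))
z=np.load('pics/w1.npz'); k1=dict(mtx=z['K'],world_to_cam=z['W'])
for q in [(258,122),(258,128)]: print(loc(ray(k1,[q],.03),O,A),loc(ray(k1,[q],.0225),O,A))
"
```

```text
clock: 15.12
tcp_pos: [0.5783, -0.0789, 0.0173]
orientation: [1.146, 1.247, -1.148]
contact_force: [0.9, -6.5, -1.4]
grip_width: 0.0141
t 15.12 tcp [578.3 -78.9  17.3] F [ 0.9 -6.5 -1.4] w 14.1
jig [  3.4 -30.9] tool shift [ -0.7   0.6 -10.9] turn -0.0012
[[  2.97460566 -40.38664935]
 [  2.51075817 -11.29879404]
 [  3.00677662  17.02496862]
 [  3.84361964  48.43735621]]
[[  3.84888199 149.8668559 ]] [[  3.98200028 149.25014203]]
[[  3.90925466 143.38024476]] [[  4.04382167 142.60787538]]
```

```bash
python3 -m pendant '[14,0,0,-1.5,0, 14,0,0,-1.5,0, 14,0,0,-1.5,0, 14,0,0,-1.5,0]' | grep -E "tcp|force"
python3 -m pendant '[14,0,0,-1,0, 14,0,0,-1,0]'| grep -E "tcp|force"
```

```text
tcp_pos: [0.5778, -0.073, 0.0173]
contact_force: [0.0, -6.4, -2.0]
tcp_pos: [0.5776, -0.071, 0.0173]
contact_force: [0.1, -5.5, -1.4]
```

```bash
python3 -m pendant '[14,0,0,-1,0, 14,0,0,-1,0]'| grep -E "clock|tcp|force"
```

```text
clock: 16.12
tcp_pos: [0.5775, -0.069, 0.0174]
contact_force: [1.2, -6.7, -1.5]
```

```bash
for i in 1; do python3 -m pendant '[14,0,0,-0.7,0, 14,0,0,-0.7,0]'| grep -E "tcp|force"; done
python3 -m pendant '[14,0,0,-0.7,0]'| grep -E "clock|tcp|force"
```

```text
tcp_pos: [0.5773, -0.0676, 0.0173]
contact_force: [0.6, -6.3, -0.3]
clock: 16.5
tcp_pos: [0.5773, -0.067, 0.0173]
contact_force: [0.3, -6.1, -1.0]
```

```bash
python3 -m pendant '[14,0,0,-0.7,0]'| grep -E "clock|tcp|force"
```

```text
clock: 16.62
tcp_pos: [0.5772, -0.0663, 0.0173]
contact_force: [1.2, -6.2, 0.1]
```

```bash
python3 -m pendant '[14,0,0,-0.7,0]'| grep -E "clock|tcp|force"
```

```text
clock: 16.75
tcp_pos: [0.5771, -0.0656, 0.0173]
contact_force: [2.1, -5.8, -0.9]
```

```bash
python3 -m pendant '[14,0,0,-0.7,0]'| grep -E "clock|tcp|force"
```

```text
clock: 16.88
tcp_pos: [0.5771, -0.0648, 0.0173]
contact_force: [0.8, -6.0, -0.1]
```

```bash
python3 -m pendant '[14,0,0,-0.7,0,14,0,0,-0.7,0]'| grep -E "clock|tcp|force"
```

```text
clock: 17.12
tcp_pos: [0.5769, -0.0635, 0.0173]
contact_force: [0.1, -6.0, -0.4]
```

```bash
python3 -m pendant '[14,0,0,-0.7,0]'| grep -E "clock|tcp|force"
```

```text
clock: 17.25
tcp_pos: [0.5769, -0.0628, 0.0173]
contact_force: [0.5, -6.2, -1.6]
```

```bash
python3 -m pendant '[14,0,0,-0.7,0,14,0,0,-0.7,0]'| grep -E "clock|tcp|force"
```

```text
clock: 17.5
tcp_pos: [0.5768, -0.0616, 0.0173]
contact_force: [0.7, -8.0, -1.3]
```

```bash
python3 -m pendant '[14,0,0,-0.5,0]'| grep -E "clock|tcp|force"
```

```text
clock: 17.62
tcp_pos: [0.5768, -0.0616, 0.0174]
contact_force: [1.1, -8.9, -1.4]
```

```bash
python3 -m pendant '[14,0,0,-0.5,0]'| grep -E "clock|tcp|force"
```

```text
clock: 17.75
tcp_pos: [0.5768, -0.0616, 0.0174]
contact_force: [0.7, -9.7, -1.5]
```

```bash
python3 -m pendant '[14,0,0,-0.7,0,14,0,0,-0.7,0,14,0,0,-0.6,0,14,0,0,0,0]'| grep -E "clock|tcp|force"
```

```text
clock: 18.25
tcp_pos: [0.5767, -0.0616, 0.0175]
contact_force: [1.3, -12.6, -2.3]
```

```bash
python3 -m pendant '[14,0,0,-0.7,0,14,0,0,-0.7,0,14,0,0,-0.7,0,14,0,0,-0.4,0,14,0,0,0,0]'| grep -E "clock|tcp|force"; python3 -m pendant '[14,0,0,0,0,14,0,0,0,0,14,0,0,0,0,14,0,0,0,0,14,0,0,0,0,14,0,0,0,0,14,0,0,0,0,14,0,0,0,0,14,0,0,0,0,14,0,0,0,0]'| grep -E "clock|tcp|force"
python3 -c "
from h import *
goto(4,-40,18); k=viewer.calibration('wrist'); im,d=viewer.grab_frame('wrist'); np.savez('pics/w7.npz',im=im,d=d,W=k['world_to_cam'],K=k['mtx']); cv2.imwrite('pics/w7.png',im[:,:,::-1])
im,d=viewer.grab_frame('top'); a=cv2.imread('pics/top0.png')
f=lambda i:cv2.resize(i[160:240,195:315],None,fx=6,fy=3.75*1,interpolation=cv2.INTER_CUBIC)
cv2.imwrite('pics/t7.png',np.vstack([f(a),f(im[:,:,::-1])]))
"
```

```text
clock: 18.88
tcp_pos: [0.5766, -0.0615, 0.0177]
contact_force: [1.2, -18.2, -3.0]
clock: 20.12
tcp_pos: [0.5766, -0.0615, 0.0177]
contact_force: [1.2, -18.0, -3.5]
t 20.12 tcp [576.6 -61.5  17.7] F [  1.2 -18.   -3.5] w 14.0
jig [  3.2 -13.3] tool shift [-0.1  0.9 26.7] turn -0.0052
```

View pics/t7.png

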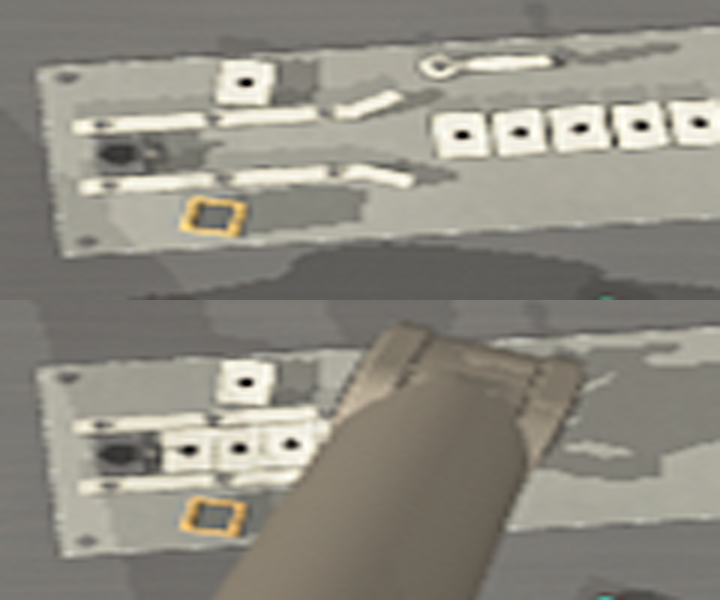

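The press was held for 1.25 s at about 18 N. About 6 N of that is row drag, which leaves about 12 N on the stop. The picture shows the row at (160–330, 450) against the stop at (120, 455), and the stop hasn't moved since the first frame. Next I back off and look at the bar.

```bash
python3 -m pendant '[14,0,0,2,0,14,0,0,2,0,14,0,0,3,0,14,0,0,5,0,14,0,0,8,0,14,0,0,10,0,14,0,0,10,0,14,0,0,4,0.004,14,-20,0,0,0,14,-40,0,0,0,40,-40,0,0,0,40,-30,0,0,0,40,0,0,0,0,40,0,0,0,0]'| grep -E "clock|tcp|force"
python3 -c "
from h import *
goto(4,-40,18); k=viewer.calibration('wrist'); im,d=viewer.grab_frame('wrist'); np.savez('pics/w8.npz',im=im,d=d,W=k['world_to_cam'],K=k['mtx']); cv2.imwrite('pics/w8.png',im[:,:,::-1])
print('pin exp px',proj(k,np.r_[O+[.074,-.088],.071]))
"
```

```text
clock: 21.98
tcp_pos: [0.5801, -0.098, 0.1475]
contact_force: [0.8, 0.5, -0.6]
t 21.98 tcp [580.1 -98.  147.5] F [ 0.8  0.5 -0.6] w 39.8
jig [  3.5 -50.1] tool shift [129.5   0.4 -10. ] turn -0.0037
pin exp px [[323.30221502 244.73008336]]
```

View pics/w8.png

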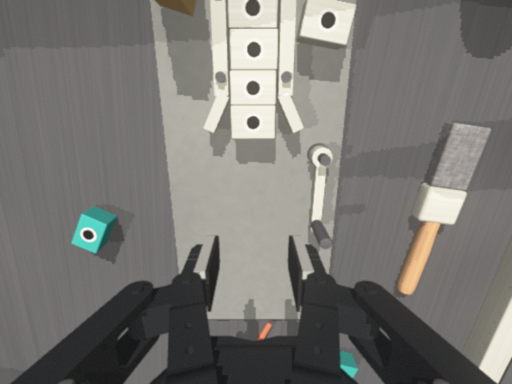

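```bash
python3 -c "
from h import *
z=np.load('pics/w8.npz'); k=dict(mtx=z['K'],world_to_cam=z['W']); d=z['d']
P=lambda q,h:np.round(loc(ray(k,[q],h),O,A),1)
print('pin top',P((324.5,241.5),.071),'base',P((316.5,222),.03)); print('pivot',P((321,156),.030),P((326,160),.04),'rear',P((253,137),.035))
T=np.linalg.inv(k['world_to_cam'])
def dep(u,v):
    D=d[v,u]; p=np.linalg.inv(k['mtx'])@[u,v,1]*D*[1,-1,-1]; w=T[:3,:3]@p+T[:3,3]; return np.round(loc(w,O,A),1),round(w[2],3)
for q in [(324,241),(326,242),(318,225),(319,190),(318,153),(327,160),(253,130)]: print(q,dep(*q))
goto(65,-93,100)"
```

```text
pin top [[ 67.  -90.7]] base [[ 68.8 -90.8]]
pivot [[ 68.1 -21.4]] [[ 70.5 -23.1]] rear [[ 3.1 -2.5]]
(324, 241) (array([ 66.5, -90. ]), np.float64(0.071))
(326, 242) (array([ 68.4, -91.1]), np.float64(0.071))
(318, 225) (array([ 66.9, -87.2]), np.float64(0.044))
(319, 190) (array([ 68.8, -55.7]), np.float64(0.03))
(318, 153) (array([ 65.1, -18.5]), np.float64(0.03))
(327, 160) (array([ 70.8, -22.5]), np.float64(0.043))
(253, 130) (array([3.1, 3.8]), np.float64(0.035))
t 22.02 tcp [579.7 -98.1 146.9] F [-0.4  1.1 -0.5] w 39.9
jig [  3.2 -50.1] tool shift [46.8 62.  42.6] turn -0.0039
```

```bash
python3 -m pendant '[40,0,22,14,-0.003,40,0,21,14,0,40,0,21,13,0,40,20,0,0,0,40,30,0,0,0,40,30,0,0,0,40,15,0,0,0,40,10,0,0,0,40,0,0,0,0]' 20 | grep -E "clock|tcp|force"
python3 -c "
from h import *
goto(67.5,-91,42)"
```

```text
clock: 23.15
tcp_pos: [0.6471, -0.134, 0.0419]
contact_force: [0.8, -0.3, 0.4]
t 23.15 tcp [ 647.1 -134.    41.9] F [ 0.8 -0.3  0.4] w 40.0
jig [ 67.2 -91.6] tool shift [-0.1  0.3 -0.6] turn -0.0013
```

Closing on the pin at 20 N.

```bash
python3 -m pendant '[20,0,0,0,0,10,0,0,0,0,5,0,0,0,0,5,0,0,0,0,5,0,0,0,0,5,0,0,0,0]' 20
python3 -c "
from h import *
goto(67.5,-91,42)
# arc increments about pivot, 0.1 rad each; tool dy=+dx, dz=-dy
t=np.arange(0,1.81,.1); x=-70*np.sin(t); y=-70*np.cos(t)
print(np.round(np.c_[t[1:],np.diff(x),-np.diff(y)],1).tolist())"
```

```text
clock: 23.9
tcp_pos: [0.6482, -0.1344, 0.0433]
orientation: [1.148, 1.246, -1.146]
contact_force: [-1.2, 1.1, 4.9]
grip_width: 0.0111
t 23.9 tcp [ 648.2 -134.4   43.3] F [-1.2  1.1  4.9] w 11.1
jig [ 68.3 -92.1] tool shift [ 1.3 -0.8 -1.1] turn -0.0014
[[0.1, -7.0, -0.3], [0.2, -6.9, -1.0], [0.3, -6.8, -1.7], [0.4, -6.6, -2.4], [0.5, -6.3, -3.0], [0.6, -6.0, -3.7], [0.7, -5.6, -4.2], [0.8, -5.1, -4.8], [0.9, -4.6, -5.3], [1.0, -4.1, -5.7], [1.1, -3.5, -6.1], [1.2, -2.9, -6.4], [1.3, -2.2, -6.6], [1.4, -1.5, -6.8], [1.5, -0.8, -6.9], [1.6, -0.1, -7.0], [1.7, 0.6, -7.0], [1.8, 1.2, -6.9]]
```

```bash
python3 -m pendant '[5,-1,-3.5,0,0, 5,0,-3.5,-0.3,0, 5,0,-6.9,-1,0, 5,0,-6.8,-1.7,0, 5,0,-6.6,-2.4,0, 5,0,-6.3,-3,0, 5,0,-6,-3.7,0, 5,0,-5.6,-4.2,0, 5,0,-5.1,-4.8,0]' 
python3 -c "
from h import *
goto(68-70*np.sin(.8),-21.5-70*np.cos(.8),42)"
```

```text
clock: 25.02
tcp_pos: [0.5954, -0.1169, 0.0434]
orientation: [1.147, 1.248, -1.147]
contact_force: [4.7, -2.9, 0.5]
grip_width: 0.0111
t 25.02 tcp [ 595.4 -116.9   43.4] F [ 4.7 -2.9  0.5] w 11.1
jig [ 17.2 -70.2] tool shift [1.4 0.6 0.1] turn -0.0012
```

```bash
python3 -m pendant '[5,0,-4.6,-5.3,0, 5,0,-4.1,-5.7,0, 5,0,-3.5,-6.1,0, 5,0,-2.9,-6.4,0, 5,0,-2.2,-6.6,0, 5,0,-1.5,-6.8,0, 5,0,0,0,0]' 
python3 -c "
from h import *
goto(68-70*np.sin(1.4),-21.5-70*np.cos(1.4),42)"
```

```text
clock: 25.9
tcp_pos: [0.5747, -0.0807, 0.0434]
orientation: [1.147, 1.247, -1.145]
contact_force: [5.8, 0.5, -1.4]
grip_width: 0.0107
t 25.9 tcp [574.7 -80.7  43.4] F [ 5.8  0.5 -1.4] w 10.7
jig [ -0.3 -32.4] tool shift [ 1.4 -0.7  1. ] turn 0.0001
```

```bash
python3 -m pendant '[5,0,1,-3,0, 5,0,0.5,-4,0, 5,0,0,-4,0, 5,0,0,-4,0, 5,0,0.3,-2,0, 5,0,0,0,0]'|grep -E "clock|tcp|force" 
python3 -m pendant '[5,0,0.1,-1,0]'|grep -E "clock|tcp|force" 
python3 -c "
from h import *
goto(68-70*np.sin(1.75),-21.5-70*np.cos(1.75),42)"
```

```text
clock: 26.65
tcp_pos: [0.5738, -0.0646, 0.0433]
contact_force: [-0.1, -2.3, 5.4]
clock: 26.78
tcp_pos: [0.5738, -0.0641, 0.0433]
contact_force: [0.2, -3.0, 6.3]
t 26.77 tcp [573.8 -64.1  43.3] F [ 0.2 -3.   6.3] w 11.0
jig [  0.1 -15.8] tool shift [ 1.3 -1.  -6.7] turn -0.0015
```

```bash
python3 -m pendant '[5,-1.5,0.1,-1,0,5,0,0,0,0]'|grep -E "clock|tcp|force|mom" 
python3 -c "
from h import *
st(); k=viewer.calibration('wrist'); im,d=viewer.grab_frame('wrist'); np.savez('pics/w9.npz',im=im,d=d,W=k['world_to_cam'],K=k['mtx']); cv2.imwrite('pics/w9.png',cv2.resize(im[90:330,140:380,::-1],None,fx=2.4,fy=2.4,interpolation=cv2.INTER_CUBIC))"
```

```text
clock: 27.02
tcp_pos: [0.5739, -0.0627, 0.0436]
contact_force: [4.8, -3.1, -9.0]
t 27.02 tcp [573.9 -62.7  43.6] F [ 4.8 -3.1 -9. ] w 11.3
```

View pics/w9.png

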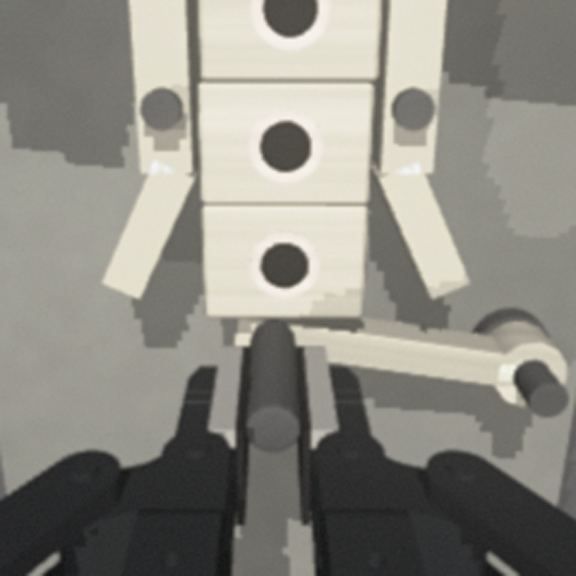

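The picture shows the bar across behind the row: its tip at (242, 335) in the crop, the rear block's edge at (285, 317), and the pin between the fingers. A few mm remain.

```bash
python3 -m pendant '[5,0.9,0.3,-1,0,5,0,0.1,-1,0]'|grep -E "clock|tcp|force|mom"
```

```text
clock: 27.32
tcp_pos: [0.574, -0.0611, 0.0435]
contact_force: [2.3, -4.6, -2.4]
```

```bash
python3 -m pendant '[5,0,0.4,-0.7,0]'|grep -E "clock|tcp|force|mom"
```

```text
clock: 27.45
tcp_pos: [0.574, -0.061, 0.0435]
contact_force: [0.1, -6.2, -3.1]
```

```bash
python3 -m pendant '[5,0,0.2,-0.7,0]'|grep -E "clock|tcp|force|mom"
```

```text
clock: 27.58
tcp_pos: [0.574, -0.061, 0.0435]
contact_force: [1.1, -6.5, -3.0]
```

```bash
python3 -m pendant '[5,0,0.2,-0.7,0]'|grep -E "clock|tcp|force|mom"
```

```text
clock: 27.7
tcp_pos: [0.574, -0.0609, 0.0435]
contact_force: [0.2, -10.1, -4.0]
```

```bash
python3 -m pendant '[5,0,0,0.7,0,5,0,0,0.5,0,5,0,0,0,0]'|grep -E "clock|tcp|force|mom"
python3 -c "
from h import *
st(); k=viewer.calibration('wrist'); im,d=viewer.grab_frame('wrist'); np.savez('pics/w10.npz',im=im,d=d,W=k['world_to_cam'],K=k['mtx']); cv2.imwrite('pics/w10.png',cv2.resize(im[190:290,200:380,::-1],None,fx=4,fy=4,interpolation=cv2.INTER_CUBIC))"
```

```text
clock: 28.08
tcp_pos: [0.574, -0.061, 0.0435]
contact_force: [0.2, -5.9, -2.3]
t 28.07 tcp [574.  -61.   43.5] F [ 0.2 -5.9 -2.3] w 11.1
```

```bash
cat > chk.py <<'E'
from h import *
def pts(f):
    z=np.load(f); k=dict(mtx=z['K'],world_to_cam=z['W']); d=z['d']; T=np.linalg.inv(k['world_to_cam'])
    v,u=np.mgrid[:384,:512]; p=np.c_[u.ravel(),v.ravel(),np.ones(u.size)]@np.linalg.inv(k['mtx']).T*d.ravel()[:,None]*[1,-1,-1]
    w=p@T[:3,:3].T+T[:3,3]; return np.c_[loc(w,O,A),w[:,2]*1e3],z['im'].reshape(-1,3)
def report(f):
    q,c=pts(f)
    b=q[(abs(q[:,2]-35)<2)&(abs(q[:,0]-3)<14)&(q[:,1]>-20)&(q[:,1]<20)]
    print(f,'block5 rear y',round(b[:,1].min(),1))
    for x0 in (-14,-12,-10,-8,12,16,20,30,40,50):
        s=q[(abs(q[:,2]-30)<1.6)&(abs(q[:,0]-x0)<1.2)&(q[:,1]>-60)&(q[:,1]<15)]
        print(x0,len(s),np.round([s[:,1].min(),s[:,1].max()],1) if len(s) else '',end='; ')
    print()
E
python3 -c "
from chk import *
report('pics/w9.npz'); report('pics/w10.npz')"
```

```text
pics/w9.npz block5 rear y -12.2
-14 0 ; -12 0 ; -10 19 [-13.7  -6.3]; -8 48 [-13.9  -5.9]; 12 33 [-14.3  -8.6]; 16 61 [-19.5  -9. ]; 20 57 [-19.2 -10. ]; 30 55 [-21. -11.]; 40 57 [-23.4   2.9]; 50 54 [-24.7 -14.1]; 
pics/w10.npz block5 rear y -11.5
-14 0 ; -12 0 ; -10 8 [-12.6  -7.9]; -8 30 [-11.9  -6.1]; 12 28 [-12.1  -7.4]; 16 50 [-17.5  -7.2]; 20 58 [-18.3  -8.1]; 30 53 [-20.5 -10.6]; 40 57 [-22.5   1.6]; 50 58 [-24.5 -14. ];
```

```bash
python3 -m pendant '[30,0,0,0,0,30,0,0,0,0,40,0,0,0,0,40,0,0,0,0]'|grep -E "clock|tcp|force|wid"
python3 -m pendant '[40,-10,0,0,0,40,-20,0,0,0,40,-30,0,0,0,40,-40,0,0,0,40,-20,0,20,0,40,0,0,30,0,40,0,0,0,0,40,0,0,0,0]'|grep -E "clock|tcp|force"
python3 -c "
from chk import *
st(); k=viewer.calibration('wrist'); im,d=viewer.grab_frame('wrist'); np.savez('pics/w11.npz',im=im,d=d,W=k['world_to_cam'],K=k['mtx']); report('pics/w11.npz')
im2,_=viewer.grab_frame('top')
q,c=pts('pics/w11.npz')
m=(abs(q[:,2]-35)<2)&(abs(q[:,0]-3)<10)&(q[:,1]>-30)&(q[:,1]<160)
print('block tops y range',q[m][:,1].min(),q[m][:,1].max())
y=np.sort(q[m][:,1]); print('gaps',[(round(a,1),round(b,1)) for a,b in zip(y[:-1],y[1:]) if b-a>1.5])
b=q[(abs(q[:,2]-30)<1.6)&(q[:,0]>18)&(q[:,0]<55)&(q[:,1]>-40)&(q[:,1]<0)]
print('bar slope',np.polyfit(b[:,0],b[:,1],1))
"
```

```text
clock: 28.62
tcp_pos: [0.5751, -0.0597, 0.0439]
contact_force: [-0.6, -0.5, 1.0]
grip_width: 0.0399
clock: 29.62
tcp_pos: [0.5794, -0.1093, 0.1646]
contact_force: [-0.2, 0.4, 0.2]
t 29.62 tcp [ 579.4 -109.3  164.6] F [-0.2  0.4  0.2] w 39.6
pics/w11.npz block5 rear y -9.2
-14 0 ; -12 0 ; -10 4 [-12.7  -9.7]; -8 19 [-13.8  -4.9]; 12 20 [-16.6  -7.8]; 16 21 [-17.6  -8.7]; 20 21 [-18.7  -8.7]; 30 25 [-20.6 -10.8]; 40 24 [-22.5 -12.7]; 50 22 [-23.7 -14.5]; 
block tops y range -9.243101206952298 98.67003746140348
gaps [(np.float64(-9.2), np.float64(-7.3)), (np.float64(-7.3), np.float64(-5.5))]
bar slope [ -0.18075689 -10.13653487]
```

```bash
python3 -c "
from chk import *
for f in ('pics/w9.npz','pics/w10.npz','pics/w11.npz'):
    q,c=pts(f); b=q[(abs(q[:,2]-30)<1.6)&(q[:,0]>18)&(q[:,0]<55)&(q[:,1]>-40)&(q[:,1]<0)]; p=np.polyfit(b[:,0],b[:,1],1)
    z=np.load(f); k=dict(mtx=z['K'],world_to_cam=z['W'])
    print(f,np.round(p,3),'front edge at x=-11:',round(np.polyval(p,-11)+5.1,1))
    g=cv2.cvtColor(z['im'],cv2.COLOR_RGB2GRAY)
    for x in (-10,-8,-6):
        Pw=[np.r_[O+np.array([[np.cos(A),-np.sin(A)],[np.sin(A),np.cos(A)]])@[x/1e3,y/1e3],.0325] for y in np.arange(6,-18,-1.)]
        uv=np.round(proj(k,Pw)).astype(int); print(x,g[uv[:,1],uv[:,0]].tolist())
z=np.load('pics/w11.npz')
from bench import nets
viewer.grab_frame('top')
for n in ['stop','spare','tube']:
    print(n,[(np.round(loc(x['location'],O,A),1).tolist(),round(x['score'],2)) for x in nets.look_for(n,'top')])
a=cv2.imread('pics/top0.png')
"
```

```text
pics/w9.npz [ -0.159 -11.151] front edge at x=-11: -4.3
-10 [225, 225, 223, 222, 221, 224, 225, 225, 224, 224, 195, 143, 114, 114, 115, 120, 142, 146, 149, 148, 152, 156, 155, 154]
-8 [225, 225, 223, 222, 221, 223, 226, 225, 225, 224, 195, 157, 162, 163, 163, 176, 222, 220, 211, 160, 137, 136, 124, 70]
-6 [225, 225, 223, 221, 221, 223, 226, 225, 225, 223, 196, 154, 163, 185, 176, 173, 176, 149, 120, 79, 60, 58, 58, 55]
pics/w10.npz [-0.177 -9.806] front edge at x=-11: -2.8
-10 [224, 225, 224, 222, 220, 224, 225, 224, 224, 224, 219, 129, 113, 119, 122, 144, 152, 147, 153, 156, 155, 153, 155, 156]
-8 [225, 225, 224, 221, 220, 224, 226, 224, 225, 223, 218, 163, 163, 164, 164, 211, 222, 159, 137, 133, 125, 119, 107, 99]
-6 [226, 223, 224, 220, 220, 223, 226, 223, 225, 224, 220, 167, 168, 185, 179, 192, 200, 112, 54, 51, 52, 50, 53, 52]
pics/w11.npz [ -0.181 -10.137] front edge at x=-11: -3.0
-10 [238, 238, 236, 236, 239, 240, 240, 239, 238, 226, 170, 135, 130, 128, 128, 137, 153, 168, 169, 142, 129, 130, 130, 130]
-8 [239, 237, 235, 237, 240, 240, 239, 239, 238, 226, 174, 161, 172, 182, 178, 191, 227, 238, 234, 179, 135, 129, 123, 125]
-6 [239, 238, 235, 236, 240, 240, 240, 239, 238, 225, 176, 173, 185, 190, 197, 180, 212, 214, 196, 168, 129, 124, 118, 119]
stop [([2.9, 169.1], 0.67)]
spare [([67.6, 92.5], 0.47), ([6.4, 529.4], 0.39)]
tube []
```

```bash
python3 -c "
from bench import r
print(r.hand_in())"
```

```text
the job is handed in; nothing more can be done
None
```

I pushed the row home against the stop's screw, swung the bar round behind it until it met the rear block, let go of the pin and handed the job in at about 30 s.

**Push and press:** I pushed the five blocks from the rear block with two fingertips. Drag stayed steady at about 6 N. The row reached the screw, and I held the press for over 1.2 s at 18 N. That is about 12 N on the stop, below the 18 N at which it slides.

**Bar:** I gripped the pin lightly and followed its arc. At contact the force at the pin rose from 4.6 to 10 N with no further movement. I eased it to about 6 N and opened the fingers.

**Last checks:**
- **Stop:** the trained network put it at jig y 169 mm, against 171 mm at the start. That is within its error, so I take it as not moved.
- **Row:** the blocks were tight and straight in the last picture taken after the press. The depth data after release showed no gaps in the stretch it covered, about 110 mm of the row from its rear end.
- **Bar:** it stands at about 1.75 rad. Its front edge is at -3.0 mm and the rear block's face at about -2.5 to -2.9 mm. It did not spring back after release.
- **Spare block:** it was found beside its rail.

**Not confirmed:**
- Contact between bar and block after release rests on the force rise and the depth data, which is good to about 1 mm. I had already viewed all 12 pictures, so I could not look at it.
- The network missed the tube in the last check. A picture taken during the press shows it in its starting place.
- One depth check of the rear block's edge gave scattered values, -9 to -12 mm, probably from other things in view. I did not use it.

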